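# Start the crank screw of the cassette press in its threaded boss

## Task

Slide the clear guard hood of the small cassette press all the way open along its rails. Then start the crank screw by its red knob: first turn it backward (anticlockwise seen from above) until it drops into the thread, then forward (clockwise) one full turn and no more. Finish while still gripping the red knob, holding the screw there; leave the loose things standing around alone.

Things in the scene. Friction and masses are not known exactly. Their poses are not given: they have to be found in the camera images.
- press: fixed cassette press: aluminium base 130 (x) x 340 (y) x 16 mm, rails along its y; origin at the centre of its underside. A brass threaded boss (58 mm wide, top at z 46 mm) stands at y = -85 mm, a white platen on the other half. To its left a grey imager taller than the gripper stands on the bench (front at world x 0.62, y 0 to 0.45): swing past it with the arm drawn in.
- screw_axis (a point): point on the upright axis of the crank screw, at the boss's top face (46 mm above the bench), fixed on the press
- hood (a joint): how far the clear guard hood (120 x 126 mm, top 118 mm above the bench; closed walls except its -y end) has slid toward the press's +y, m: about 0 to 0.02 = over the screw, 0.17 = open at its stop. About 2 N moves it; it stays where it is left.
- hood_grip (a point): grip point of the blue upright tab on the hood's roof, 12 mm below the tab's top; the tab is 12 mm thick along the press's y, 48 mm wide along its x, stands 30 mm above its foot (top 152 mm, foot's top 122 mm above the bench), and rides 40 mm to +y of the hood's centre
- knob: red upright cylindrical knob of the crank, 16 mm in diameter, 39 mm tall, 34 mm from the screw axis; origin at the centre of its underside (74 mm above the bench before the drop; the flat top of the crank arm and hub lies 1 mm lower). It spins freely on the crank, so the crank can be led round in a full circle without turning the gripper; its own yaw means nothing.
- crank (a joint): angle of the crank screw, rad, grows clockwise seen from above (forward, screwing in); it starts near 0 with the crank arm pointing to the press's -x. The thread start lies 0.2 to 2.2 rad backward (negative) of the start, and cannot be known beforehand; just after the drop, further backward turning meets a solid wall (about 0.3 rad of play).
- depth (a joint): how far the screw has gone down, m: 0 = its thread rests on the boss's top, 0.008 = dropped into the thread start; then 8 mm more each forward turn (right-hand thread, 8 mm pitch), so 0.016 one turn in. Weight and a spring press it down with about 7 N; a firm grip holds it up or drags it, so press down a few N while turning backward and follow it down; under 10 N of grip the knob may slip out.
- buffer_bottle: loose white bottle with a blue cap, 66 x 66 x 135 mm, bystander
- bench_timer: loose white bench timer with keys, 62 x 66 x 20 mm, bystander
- blue_marker: loose marker with a blue cap, 12 x 138 x 14 mm, bystander

How it is judged:
On the way, in this order (a step that is already met when the one before it is completed fails the run):
1. the guard hood is slid open to its stop (within 15 mm) (value of joint hood above 0.155 m), for 0.1 s.
2. the screw, turned backward, has dropped into the thread start (value of joint depth between 0.0065 and 0.0105 m and value of joint crank below 0.2 rad), for 0.1 s.
3. the screw is turned forward one turn, 8 mm deeper (value of joint depth above 0.014 m), for 0.1 s.
At the end, for the whole second after the job is handed in: The hood is open (at least 155 of 170 mm), the screw is one turn in past its drop (depth 16 mm, within 2 mm, that is a quarter turn), at rest, and the fingers still grip the red knob with more than 1.5 N (value of joint hood above 0.155 m and value of joint depth between 0.014 and 0.018 m and contact force between the fingers and knob above 1.5 N and velocity of joint crank between -0.15 and 0.15 rad/s); the arm keeps its last pose, push and grip.
It fails at once if the screw is turned forward (more than 0.6 rad) while it still rides on the boss's top (value of joint depth below 0.004 m and value of joint crank above 0.6 rad).
It fails at once if a loose bystander is moved more than 30 mm (distance of any of buffer_bottle, bench_timer, blue_marker from where it was at the start of the episode above 0.03 m).
It also fails if it takes over 72 s, if anything falls off the work surface, if the arm or the gripper's body presses on something with over 40 N, if the wrist force passes 120 N, or if a joint passes its speed limit or range.

## Robot

A 7-joint arm with a two-finger parallel gripper is mounted at the origin on a cart in front of the work surface, level with it; the furniture and walls round the work are solid. World frame = base frame: x ahead of the robot, y to its left, z up, the work surface at z = 0. Lengths are in m, angles in rad, forces in N, time in s.
With the tool pointing down it reaches from about 0.4 to 0.9 m from the base axis. Payload 5.6 kg.
Tool frame: the origin (TCP) lies at the very end of the fingers, on their centre line; the grasp point (between the pads) lies 19 mm behind it (grip_point_offset is the distance from the TCP to the grasp point, in m); z points along the fingers, y is the direction in which the jaws open and shut (so a half turn about z gives the same grasp; the last joint's range is limited). The gripper opens to 92 mm and grips with 3 to 60 N. Pads are 20 mm wide; open, the fingers measure 128 mm over their backs; the gripper's body (75 mm by 189 mm) begins 69 mm behind the grasp point.
Start: joints at [-1.182, 0.468, -0.012, 1.603, 0.006, 1.071, -0.056], TCP at [0.272, 0.59, 0.215] pointing down, gripper open.
Joint ranges: [-2.53, 2.53], [-0.31, 2.02], [-1.57, 1.55], [0.28, 2.44], [-1.29, 4.43], [0.15, 1.84], [-2.92, 2.92]. Speed limits (rad/s): [2.57, 2.57, 3.14, 3.14, 3.14, 3.14, 3.14].

## Interface

Orientations are given as [roll, pitch, yaw] about the fixed x, y, z axes, in that order (R = Rz(yaw) Ry(pitch) Rx(roll)).
In Python, from cell import * gives the robot as it stands.
- The arm moves only by the tool move_arm, never from a script. Its argument "targets" is a list of rows, each a list of 3 entries, a list of its own where there are three numbers: the shift along the tool's x, y, z normalised to -1 to 1, where 1 is 0.3 m, then the turn about the tool's z normalised to -1 to 1, where 1 is 0.5 rad, then the closure, from 0 (fully open) to 1 (shut). A call has 1 to 12 rows; each row is the pose to reach, as a shift and turn from the pose measured when the call began, along the tool's axes at that moment; what a row does not reach only later rows make up. A row lasts 1/12 s, in which the tool goes at most 41.7 mm and 7.16 degrees, less where a joint would pass 70% of its speed; a pose out of reach is approached as far as the arm can. A call with a number of a shift or a turn outside -1 to 1 is refused whole. A call with a gripper value outside its range is refused whole. The fingers move at their own pace and stop on an object; the grip force is fixed at half the most. Time passes only in rows, so rows that repeat a pose let the fingers close. It gives the time, the measured TCP pose, the force and the opening at its end, in the units of the state.
- read_state(): the state, without advancing time (a new reading comes with each control period).
- capture(name): name is "scene" or "top" or "wrist"; returns the picture (420x560x3 uint8, red, green, blue); there is no depth.
- camera_model(name): a dict with "mtx" (3x3 intrinsics, pixels), "pose" (4x4, takes a point from camera to world coordinates); the wrist camera has in their place "mount" (4x4, takes a point from camera to tool coordinates, whose origin is the TCP and whose axes are the flange's). Camera axes: x right, y down, z forward; pixel columns grow to the right and rows downward; lengths in m; the calibration is good to about 2 mm. A picture is of the moment at which its call begins: read the wrist's pose just before it. camera_model takes no time and is no camera call.
- job_done(): hands the job in, once; it reports no verdict.
Trained networks look in the newest picture that a camera, given by its name, has taken for a name from the list of things; names that differ only in an ending like _2 or _b are one class to them, and where a whole thing is asked for, a point or a joint stands for the part that bears it (a point fixed in the world has none). Each returns a list of dicts, best first, with "p" (0 to 1); they miss things now and then, are a little off and sometimes report something else, mostly with a low value. They report only what shows in the picture. A call takes as long as a camera call.
- masks_of(camera, target): "pixels" (420x560 bool, what is visible of it) and "bbox" ([centre column, centre row, width, height] in pixels, round what is visible of it).
The state is a dict: "time_s": time; "joint_pos": joint angles; "dq": joint speeds; "joint_efforts": joint torques, N m; "position": TCP position; "tcp_rot": TCP orientation; "force": force on the tool from outside, world axes, zero at the start; "torque": the same for the moment, N m; "opening": finger opening in m.
Only numpy, scipy, OpenCV 4.12 (cv2) and the standard library are available. Lean on these libraries where they do the work, as an engineer would, in place of code of your own. Each camera call takes 0.05 s, during which the arm holds its last target.

## Working session

There is one attempt and no reset: what is moved stays moved. The work goes in short steps, Python scripts to look and compute and a tool call to move; the robot and the scene stay as the last step left them, time stands still between calls to the robot, and variables do not carry over. Pictures are saved under pics/ and viewed, and the job is handed in when it is done.

Besides the shell and the picture viewer there is one more tool, called after ">>>" as name(argument=value, ...) on one line, values as JSON. move_arm: Moves the arm, as the interface text tells. Its arguments: {"type":"object","properties":{"targets":{"type":"array","items":{"type":"array"}}},"required":["targets"]}

```bash
ls; mkdir -p pics
cat > h.py <<'E'
from cell import *
import numpy as np, cv2
def snap(n,f):
    im=capture(n); cv2.imwrite('pics/'+f,cv2.cvtColor(np.asarray(im),cv2.COLOR_RGB2BGR)); return im
def proj(n,p):
    m=camera_model(n); T=np.linalg.inv(m['pose']); q=T[:3,:3]@np.array(p)+T[:3,3]; u=m['mtx']@q; return u[:2]/u[2]
def ray(n,u,v,z):
    m=camera_model(n); d=m['pose'][:3,:3]@np.linalg.inv(m['mtx'])@np.array([u,v,1.]); o=m['pose'][:3,3]
    return o+d*(z-o[2])/d[2]
E
python3 - <<'E'
from h import *
np.set_printoptions(precision=4,suppress=True)
s=read_state()
for k in s: print(k,s[k])
snap('scene','s0.png');snap('top','t0.png')
for c in ('scene','top'):
    m=camera_model(c);print({k:np.asarray(v) for k,v in m.items()})
    for t in ('hood_grip','knob','press','hood','crank'):
        for r in masks_of(c,t)[:2]: print(c,t,r['p'],r['bbox'])
print(camera_model('wrist'))
E
```

```text
pics
time_s 0.0
joint_pos [-1.182   0.4684 -0.0116  1.6036  0.006   1.0714 -0.0563]
dq [ 0.0005 -0.0005 -0.0001  0.0002 -0.001  -0.0006 -0.0004]
joint_efforts [ -0.0004 -52.0568  -0.0128 -24.3747  -0.0568   0.017    0.0001]
position [0.2719 0.5898 0.2136]
tcp_rot [-3.1398  0.0001  2.7097]
force [ 0.5397 -0.2307 -0.2512]
torque [ 0.0233 -0.0599 -0.0168]
opening 0.09211130522052424
{'mtx': array([[467.6246,   0.    , 282.8017],
       [  0.    , 467.6246, 207.1258],
       [  0.    ,   0.    ,   1.    ]]), 'pose': array([[ 0.7854, -0.2854,  0.5492, -0.2732],
       [-0.6185, -0.3292,  0.7135, -1.0034],
       [-0.0228, -0.9001, -0.4351,  0.7372],
       [ 0.    ,  0.    ,  0.    ,  1.    ]])}
scene hood_grip 0.97 [375.4, 259.5, 67.7, 78.3]
scene hood 0.94 [375.6, 260.0, 68.9, 65.0]
{'mtx': array([[500.4214,   0.    , 275.8011],
       [  0.    , 500.4214, 201.6861],
       [  0.    ,   0.    ,   1.    ]]), 'pose': array([[-0.029 , -0.9884,  0.1492,  0.3076],
       [-0.9996,  0.0283, -0.0072,  0.0459],
       [ 0.0029, -0.1493, -0.9888,  1.5001],
       [ 0.    ,  0.    ,  0.    ,  1.    ]])}
top hood_grip 0.75 [397.5, 184.7, 54.6, 50.0]
top press 0.95 [366.7, 187.6, 118.2, 53.1]
top hood 0.58 [397.8, 186.3, 53.5, 50.3]
{'mtx': array([[337.2083,   0.    , 286.3349],
       [  0.    , 337.2083, 209.4925],
       [  0.    ,   0.    ,   1.    ]]), 'mount': array([[ 0.0003, -0.9685, -0.2489,  0.0689],
       [ 1.    ,  0.0001,  0.0009,  0.0007],
       [-0.0008, -0.2489,  0.9685, -0.1713],
       [ 0.    ,  0.    ,  0.    ,  1.    ]])}
```

View pics/s0.png

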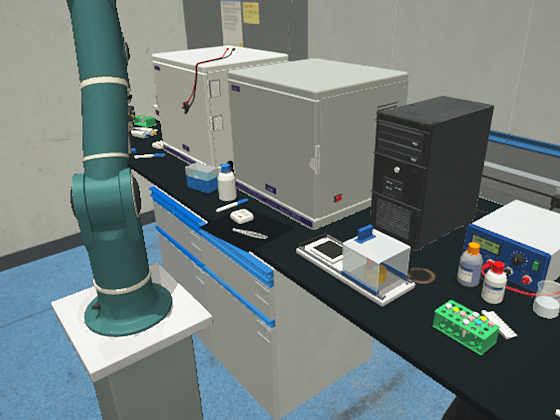

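View pics/t0.png

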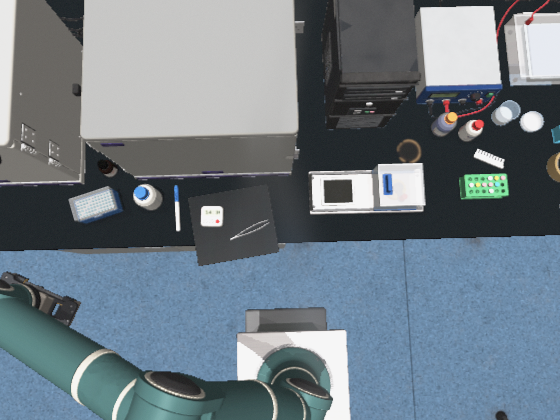

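Run:
```python
import cv2
a=cv2.imread('pics/t0.png')[130:260,270:470]; cv2.imwrite('pics/t0c.png',cv2.resize(a,None,fx=4,fy=4,interpolation=cv2.INTER_CUBIC))
a=cv2.imread('pics/s0.png')[180:330,310:480]; cv2.imwrite('pics/s0c.png',cv2.resize(a,None,fx=4,fy=4,interpolation=cv2.INTER_CUBIC))
```

```text
(no output)
```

View pics/t0c.png

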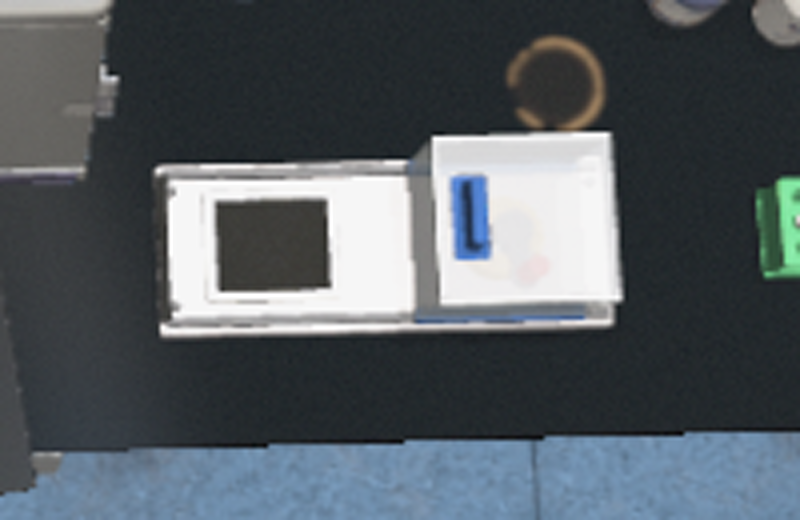

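View pics/s0c.png

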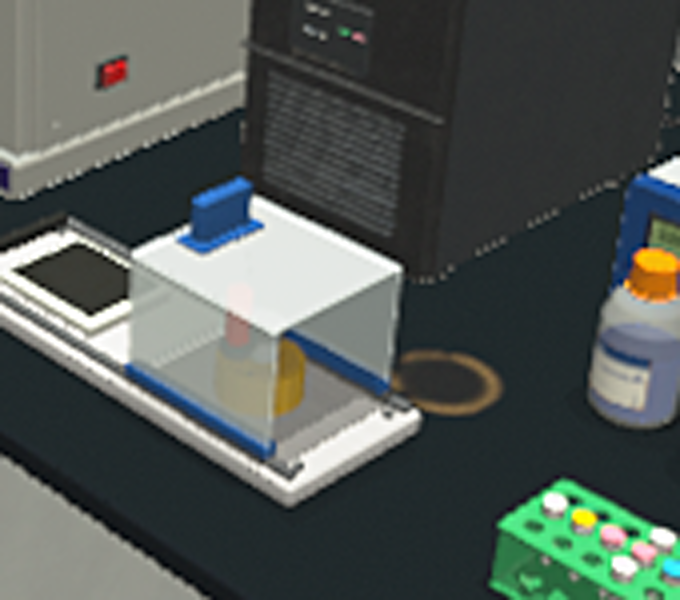

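Run:
```python
from h import *
np.set_printoptions(precision=4,suppress=True)
f=lambda u,v:(u/4+270-.375,v/4+130-.375)
for n,p,z in [('FL',(163,335),0),('FL',(163,322),.016),('BL',(155,167),.016),('FR',(613,325),0),('FR',(613,307),.016),
  ('tabT',(464,180),.152),('tabB',(470,250),.152),('footL',(452,177),.122),('footLb',(456,259),.122),('footR',(487,176),.122),('footRb',(491,257),.122),
  ('hoodBL',(432,137),.118),('hoodBR',(611,132),.118),('hoodFL',(441,303),.118),('hoodFR',(621,299),.118)]:
    print(n,z,ray('top',*f(*p),z))
g=lambda u,v:(u/4+310-.375,v/4+180-.375)
for n,p,z in [('tabtop l',(194,197),.152),('tabtop r',(243,180),.152),('tabtop br',(253,186),.152),('FR corner base',(290,505),0.0),('BR base',(420,420),.016),('FR',(290,485),.016),('hoodF',(274,333),.118),('hoodR',(402,267),.118),('hoodL',(132,249),.118)]:
    print(n,z,ray('scene',*g(*p),z))
```

```text
FL 0 [ 0.4952 -0.0684  0.    ]
FL 0.016 [ 0.503  -0.0676  0.016 ]
BL 0.016 [ 0.6214 -0.0662  0.016 ]
FR 0 [ 0.493  -0.4091  0.    ]
FR 0.016 [ 0.5046 -0.4052  0.016 ]
tabT 0.152 [ 0.5775 -0.2679  0.152 ]
tabB 0.152 [ 0.5287 -0.269   0.152 ]
footL 0.122 [ 0.5859 -0.2666  0.122 ]
footLb 0.122 [ 0.5275 -0.2658  0.122 ]
footR 0.122 [ 0.5859 -0.2912  0.122 ]
footRb 0.122 [ 0.5282 -0.2903  0.122 ]
hoodBL 0.118 [ 0.6159 -0.2551  0.118 ]
hoodBR 0.118 [ 0.6159 -0.3819  0.118 ]
hoodFL 0.118 [ 0.4973 -0.2543  0.118 ]
hoodFR 0.118 [ 0.4966 -0.3802  0.118 ]
tabtop l 0.152 [ 0.5335 -0.2746  0.152 ]
tabtop r 0.152 [ 0.5751 -0.2793  0.152 ]
tabtop br 0.152 [ 0.5737 -0.2892  0.152 ]
FR corner base 0.0 [ 0.4942 -0.4036  0.    ]
BR base 0.016 [ 0.61   -0.4118  0.016 ]
FR 0.016 [ 0.4927 -0.4034  0.016 ]
hoodF 0.118 [ 0.4912 -0.3829  0.118 ]
hoodR 0.118 [ 0.6124 -0.3835  0.118 ]
hoodL 0.118 [ 0.4976 -0.2554  0.118 ]
```

>>> move_arm(targets=[[[-0.08,-0.25,-0.05],-0.2,0],[[-0.16,-0.5,-0.1],-0.4,0],[[-0.24,-0.77,-0.1],-0.6,0],[[-0.24,-0.77,-0.1],-0.86,0],[[-0.4,-0.83,-0.1],-0.86,0],[[-0.55,-0.9,-0.1],-0.86,0.3],[[-0.77,-0.96,-0.1],-0.86,0.6],[[-0.77,-0.96,-0.1],-0.86,1],[[-0.77,-0.96,-0.1],-0.86,1]])

```text
time_s: 1.35
position: [0.3512, 0.2453, 0.2449]
tcp_rot: [3.14, 0.001, 3.14]
force: [1.4, 0.5, -0.3]
opening: 0.0672
```

Run:
```python
from h import *
s=read_state();print(s['time_s'],s['position'],s['tcp_rot'],s['joint_pos'],s['opening'])
for px in [(328,125),(385,128),(405,100)]: print(ray('top',*px,0))
```

```text
1.35 [0.35117198 0.24531913 0.24492032] [3.14027204e+00 1.21619642e-03 3.14031319e+00] [-0.77021844  0.04630434  0.08529716  2.08541343 -0.00495844  1.00827083
  0.88714264] 0.06716372780215002
[ 0.76989119 -0.1340164   0.        ]
[ 0.75529107 -0.31042863  0.        ]
[ 0.84406162 -0.37863286  0.        ]
```

>>> move_arm(targets=[[[-0.07,-0.2,0],0,1],[[-0.14,-0.35,0],0,1],[[-0.22,-0.5,0],0,1],[[-0.27,-0.65,0],0,1],[[-0.27,-0.8,0],0,1],[[-0.27,-0.98,0],0,1],[[-0.27,-0.98,0],0,1],[[-0.27,-0.98,0],0,1]])

```text
time_s: 2.02
position: [0.4317, -0.054, 0.2452]
tcp_rot: [3.141, 0.003, 3.134]
force: [-0.2, 0.3, -0.2]
opening: 0.0139
```

>>> move_arm(targets=[[[-0.1,-0.15,0],0,1],[[-0.2,-0.3,0],0,1],[[-0.3,-0.5,0],0,1],[[-0.4,-0.7,0],0,1],[[-0.4,-0.85,0],0,1],[[-0.4,-0.93,0],0,1],[[-0.4,-0.93,0],0,1]])

```text
time_s: 2.6
position: [0.5458, -0.3162, 0.2453]
tcp_rot: [3.141, 0.003, 3.135]
force: [1.1, -0.3, -0.1]
opening: 0.0005
```

```bash
cat >> h.py <<'E'
from scipy.spatial.transform import Rotation as Ro
def wpose(s):
    T=np.eye(4);T[:3,:3]=Ro.from_euler('xyz',s['tcp_rot']).as_matrix();T[:3,3]=s['position'];return T@np.array(camera_model('wrist')['mount'])
def wray(T,u,v,z):
    d=T[:3,:3]@np.linalg.inv(np.array(camera_model('wrist')['mtx']))@np.array([u,v,1.]); o=T[:3,3]
    return o+d*(z-o[2])/d[2]
def wproj(T,p):
    q=np.linalg.inv(T)@np.append(p,1); u=np.array(camera_model('wrist')['mtx'])@q[:3]; return u[:2]/u[2]
E
python3 - <<'E'
from h import *
s=read_state();print(s['time_s'],s['position'],s['tcp_rot'],s['joint_pos'],s['opening'])
snap('wrist','w1.png'); T=wpose(s); np.save('w1.npy',T)
for p in [(.556,-.278,.152),(.556,-.323,.046)]: print(wproj(T,p))
E
```

```text
2.6 [ 0.54582573 -0.31623357  0.24529488] [3.14114549e+00 2.76944332e-03 3.13531958e+00] [ 0.04952351  0.43879807  0.57561988  1.65336571 -0.26135835  1.12462933
  2.25960036] 0.0005334431139322111
[332.43722482 221.59879009]
[279.70619332 194.76412274]
```

View pics/w1.png

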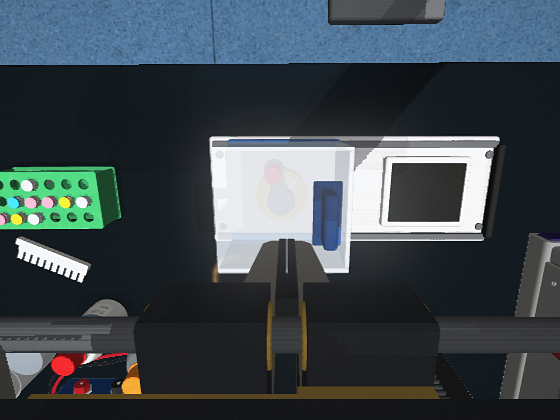

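>>> move_arm(targets=[[[-0.03,-0.05,0.1],0.012,1],[[-0.03,-0.05,0.2],0.012,1],[[-0.03,-0.05,0.3],0.012,1],[[-0.03,-0.05,0.38],0.012,1],[[-0.03,-0.05,0.38],0.012,1],[[-0.03,-0.05,0.38],0.012,1]])

```text
time_s: 3.15
position: [0.5533, -0.3415, 0.1307]
tcp_rot: [-3.135, 0.001, 3.121]
force: [-0.1, -0.4, -0.1]
opening: 0.0004
```

>>> move_arm(targets=[[[0,0.04,0],-0.04,1],[[0,0.08,0],-0.04,1],[[0,0.13,0],-0.04,1],[[0,0.18,0],-0.04,1],[[0,0.24,0],-0.04,1],[[0,0.3,0],-0.04,1],[[0,0.36,0],-0.04,1],[[0,0.42,0],-0.04,1],[[0,0.48,0],-0.04,1],[[0,0.54,0],-0.04,1],[[0,0.58,0],-0.04,1],[[0,0.6,0],-0.04,1]])

```text
time_s: 4.15
position: [0.558, -0.1588, 0.131]
tcp_rot: [-3.136, 0.003, -3.139]
force: [-0.9, -1.5, 1.4]
opening: 0.0005
```

>>> move_arm(targets=[[[0,0.02,0],0,1],[[0,0.04,0],0,1],[[0,0.06,0],0,1],[[0,0.075,0],0,1],[[0,0.085,0],0,1],[[0,0.09,0],0,1]])

```text
time_s: 4.65
position: [0.5584, -0.1326, 0.1311]
tcp_rot: [-3.134, 0.004, -3.139]
force: [0.9, -5.6, 2.1]
opening: 0.0002
```

Run:
```python
from h import *
s=read_state();print(s['time_s'],s['position'],s['force'])
snap('top','t1.png')
a=cv2.imread('pics/t1.png')[130:260,270:470]; cv2.imwrite('pics/t1c.png',cv2.resize(a,None,fx=4,fy=4,interpolation=cv2.INTER_CUBIC))
```

```text
4.65 [ 0.5583616  -0.13263041  0.13109184] [ 0.92371283 -5.59275868  2.09996898]
```

View pics/t1c.png

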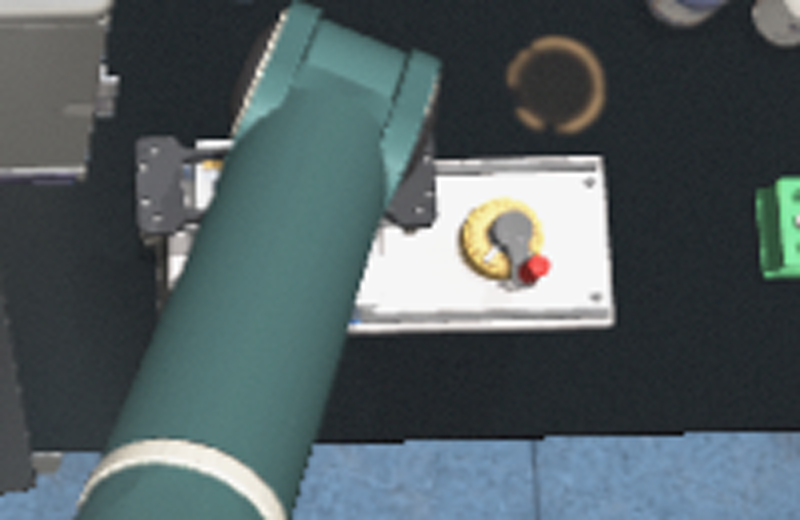

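>>> move_arm(targets=[[[0,0.015,0],0,1],[[0,0.03,0],0,1],[[0,0.04,0],0,1],[[0,0.04,0],0,1]])

```text
time_s: 5.03
position: [0.5583, -0.1324, 0.1314]
tcp_rot: [-3.119, 0.008, 3.136]
force: [2.2, -23.7, -5.5]
opening: 0.0002
```

Run:
```python
from h import *
f=lambda u,v:(u/4+270-.375,v/4+130-.375)
im=cv2.imread('pics/t1.png').astype(int)
m=(im[...,2]>150)&(im[...,1]<90)&(im[...,0]<90)
ys,xs=np.where(m); k=(xs>380)&(xs<420)&(ys>180)&(ys<210); print(xs[k].mean(),ys[k].mean(),k.sum(), xs[k].min(),xs[k].max(),ys[k].min(),ys[k].max())
print('knob',ray('top',xs[k].mean(),ys[k].mean(),.10), 'hub',ray('top',*f(513,224),.073),'boss',ray('top',*f(502,233),.046))
s=read_state();print(s['position'],s['force'],s['joint_pos'])
```

```text
403.2 197.0 5 402 405 195 198
knob [ 0.52187725 -0.32583356  0.1       ] hub [ 0.55981352 -0.31979208  0.073     ] boss [ 0.55807441 -0.31814495  0.046     ]
[ 0.55829002 -0.13237928  0.13137833] [  2.24994625 -23.71464888  -5.46360255] [-0.25082927  0.46715386  0.53087806  1.9018058  -0.28476693  0.83672817
  1.98801203]
```

>>> move_arm(targets=[[[0,-0.06,0],0,1],[[0,-0.15,-0.05],0.01,0.8],[[0.03,-0.25,-0.15],0.01,0.5],[[0.06,-0.38,-0.25],0.01,0.3],[[0.06,-0.5,-0.27],0.01,0],[[0.06,-0.56,-0.27],0.01,0],[[0.06,-0.56,-0.27],0.01,0],[[0.06,-0.56,-0.27],0.01,0],[[0.06,-0.56,-0.27],0.01,0]])

```text
time_s: 5.78
position: [0.5386, -0.2965, 0.2149]
tcp_rot: [-3.122, 0.007, 3.132]
force: [-0.2, 0.7, -0.3]
opening: 0.0516
```

Run:
```python
from h import *
s=read_state();print(s['time_s'],s['position'],s['tcp_rot'],s['joint_pos'],s['opening'],s['force'])
im=snap('wrist','w2.png'); T=wpose(s); np.save('w2.npy',T)
snap('scene','s2.png')
r=masks_of('wrist','knob'); print([(x['p'],x['bbox']) for x in r])
for p in [(.523,-.324,.113),(.557,-.323,.073)]: print(wproj(T,p))
```

```text
5.7833 [ 0.53861681 -0.29652701  0.21488651] [-3.121691    0.00663583  3.1322722 ] [-0.00691442  0.43653619  0.5945625   1.73714321 -0.26285782  1.03486976
  2.23706446] 0.051576005738492664 [-0.18747528  0.69915492 -0.33616722]
[(0.77, [250.6, 186.6, 24.3, 21.9])]
[254.67038584 188.57894121]
[261.419648   215.08375514]
```

View pics/w2.png

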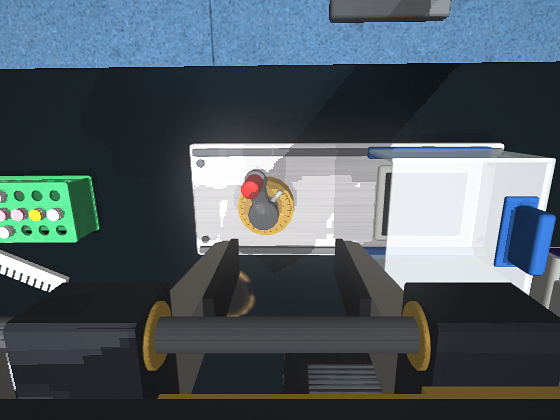

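View pics/s2.png

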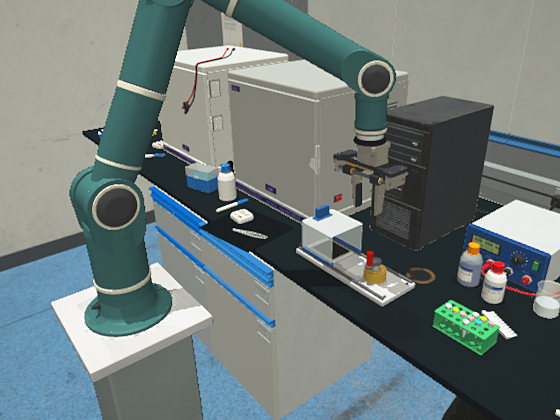

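Run:
```python
from h import *
T=np.load('w2.npy'); im=cv2.imread('pics/w2.png')
b=im.astype(int);m=(b[...,2]>170)&(b[...,1]<100)
ys,xs=np.where(m);k=(xs>230)&(xs<280)&(ys>160)&(ys<220);print(xs[k].mean(),ys[k].mean(),xs[k].min(),xs[k].max(),ys[k].min(),ys[k].max())
print(wray(T,xs[k].mean(),ys[k].mean(),.113))
cv2.imwrite('pics/w2c.png',cv2.resize(im[150:260,190:330],None,fx=5,fy=5,interpolation=cv2.INTER_CUBIC))
```

```text
248.03086419753086 188.54320987654322 241 257 181 196
[ 0.52294043 -0.32948642  0.113     ]
```

View pics/w2c.png

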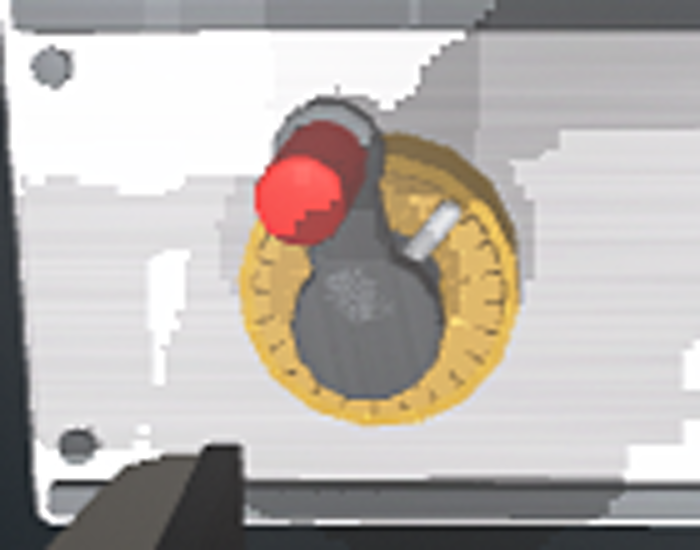

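Run:
```python
from h import *
T=np.load('w2.npy'); f=lambda u,v:((u+.5)/5-.5+190,(v+.5)/5-.5+150)
print('knob',wray(T,*f(298,200),.113),'knobbase',wray(T,*f(328,145),.074),'hub',wray(T,*f(368,325),.073),'boss',wray(T,*f(380,288),.046))
for q in [(243,285),(518,285),(380,425)]: print(wray(T,*f(*q),.046))
for q in [(293,325),(443,325),(368,400)]: print(wray(T,*f(*q),.073))
for n,q in [('baseL',(38,490)),('baseL',(5,150))]: print(n,wray(T,*f(*q),.016))
```

```text
knob [ 0.52383322 -0.32855304  0.113     ] knobbase [ 0.52124985 -0.32773245  0.074     ] hub [ 0.5565219  -0.32126652  0.073     ] boss [ 0.55609793 -0.32105663  0.046     ]
[ 0.55532926 -0.34964925  0.046     ]
[ 0.5555774  -0.29231483  0.046     ]
[ 0.58620695 -0.32180656  0.046     ]
[ 0.55646611 -0.33576809  0.073     ]
[ 0.55657759 -0.30679033  0.073     ]
[ 0.5717244  -0.32167292  0.073     ]
baseL [ 0.61248188 -0.405331    0.016     ]
baseL [ 0.53169385 -0.40649494  0.016     ]
```

```bash
cat >> h.py <<'E'
def rel(p,yaw=np.pi):
    s=read_state();R=Ro.from_euler('xyz',s['tcp_rot']).as_matrix()
    d=R.T@(np.array(p)-s['position'])/.3
    dy=(s['tcp_rot'][2]-yaw+np.pi)%(2*np.pi)-np.pi
    return np.round(d,3),round(dy/.5,3)
E
python3 - <<'E'
from h import *
print(rel((.523,-.328,.15)),rel((.523,-.328,.078)))
E
```

```text
(array([ 0.054, -0.102,  0.219]), np.float64(-0.016)) (array([ 0.056, -0.097,  0.459]), np.float64(-0.016))
```

>>> move_arm(targets=[[[0.03,-0.06,0],0,0],[[0.055,-0.1,0],-0.016,0],[[0.055,-0.1,0.1],-0.016,0],[[0.055,-0.1,0.2],-0.016,0],[[0.055,-0.1,0.28],-0.016,0],[[0.055,-0.1,0.28],-0.016,0]])

```text
time_s: 6.43
position: [0.5205, -0.3245, 0.1267]
tcp_rot: [-3.125, -0.001, -3.14]
force: [-0.4, 0.8, -0.7]
opening: 0.092
```

Run:
```python
from h import *
s=read_state();print(s['time_s'],s['position'],s['tcp_rot'],s['opening'])
snap('wrist','w3.png')
print(rel((.523,-.328,.078)))
```

```text
6.4333 [ 0.52050518 -0.32451215  0.12673974] [-3.12533680e+00 -1.10173984e-03 -3.13963017e+00] 0.09204220275515859
(array([-0.004, -0.004,  0.171]), np.float64(0.003))
```

View pics/w3.png

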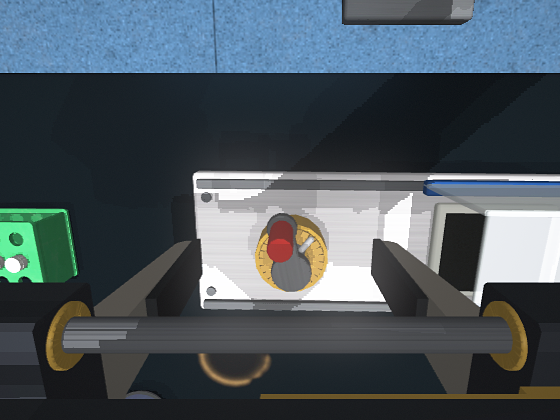

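>>> move_arm(targets=[[[-0.008,-0.004,0.06],0,0],[[-0.008,-0.004,0.12],0,0],[[-0.008,-0.004,0.162],0,0],[[-0.008,-0.004,0.162],0,0],[[-0.008,-0.004,0.162],0,0.5],[[-0.008,-0.004,0.162],0,1],[[-0.008,-0.004,0.162],0,1],[[-0.008,-0.004,0.162],0,1],[[-0.008,-0.004,0.162],0,1],[[-0.008,-0.004,0.162],0,1],[[-0.008,-0.004,0.162],0,1],[[-0.008,-0.004,0.162],0,1]])

```text
time_s: 7.48
position: [0.5242, -0.3279, 0.0809]
tcp_rot: [-3.123, 0.002, -3.14]
force: [1.0, -1.2, -0.9]
opening: 0.0408
```

Run:
```python
from h import *
s=read_state();print(s['time_s'],s['position'],s['tcp_rot'],s['opening'],s['force'],s['joint_pos'])
snap('wrist','w4.png');snap('scene','s4.png')
```

```text
7.4833 [ 0.52424973 -0.32786461  0.08091417] [-3.12342769e+00  2.08026223e-03 -3.14002460e+00] 0.04080264360391066 [ 0.96302867 -1.18602597 -0.91899485] [ 0.1163147   0.61119288  0.51599595  1.81636275 -0.38336099  0.80380682
  2.39322107]
```

View pics/w4.png

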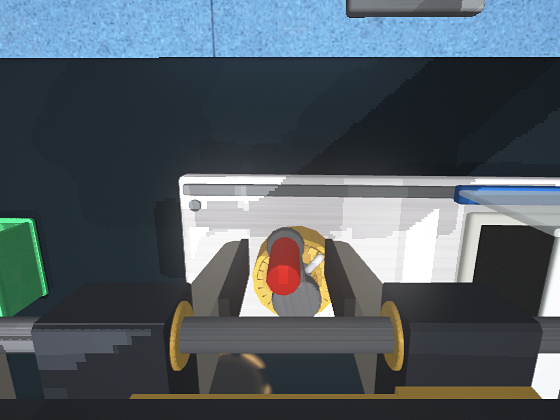

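>>> move_arm(targets=[[[0,0,0.01],0,1],[[0,0,0.01],0,1],[[0,0,0.01],0,1],[[0,0,0.01],0,1],[[0,0,0.01],0,1],[[0,0,0.01],0,1]])

```text
time_s: 8.08
position: [0.524, -0.3281, 0.0776]
tcp_rot: [-3.123, 0.002, -3.14]
force: [0.6, -1.7, -1.4]
opening: 0.0154
```

Run:
```python
from h import *
s=read_state();print(s['time_s'],s['position'],s['tcp_rot'],s['opening'],s['force'])
snap('wrist','w5.png');snap('scene','s5.png')
```

```text
8.0833 [ 0.52399876 -0.32810568  0.07762696] [-3.12326713e+00  1.56942866e-03 -3.14020637e+00] 0.01535152630494192 [ 0.55118241 -1.71930743 -1.4396724 ]
```

View pics/w5.png

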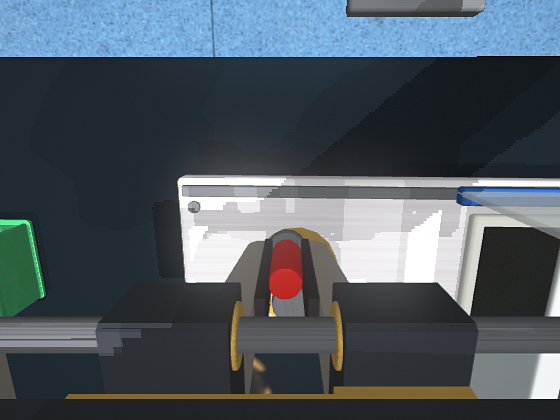

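```bash
cat >> h.py <<'E'
AX=np.array([.5565,-.3212])
def arc(dth,n,dz,z=None,r=.034,lead=0.0):
    s=read_state();p=np.array(s['position']);v=p[:2]-AX;th=np.arctan2(v[1],v[0])
    print('t',s['time_s'],'pos',np.round(p,4),'th',round(th%(2*np.pi),3),'r',round(np.hypot(*v),4),'F',np.round(s['force'],1),'T',np.round(s['torque'],2),'op',round(s['opening'],4),'rot',np.round(s['tcp_rot'],3))
    for i in range(1,n+1):
        a=th+lead+dth*i/n
        q=np.array([*(AX+r*np.array([np.cos(a),np.sin(a)])),p[2]+dz*min(1,i/2)])
        d,t=rel(q); print([[float(x) for x in d],float(t)])
E
python3 - <<'E'
from h import *
arc(.45,9,-.005)
E
```

```text
t 8.1833 pos [ 0.524  -0.3281  0.0777] th 3.35 r 0.0332 F [-0.1 -1.1 -2.6] T [-0.24  0.01 -0.04] op 0.0155 rot [-3.123e+00  2.000e-03 -3.140e+00]
[[0.001, -0.006, 0.008], 0.003]
[[-0.0, -0.011, 0.017], 0.003]
[[-0.002, -0.017, 0.017], 0.003]
[[-0.004, -0.022, 0.017], 0.003]
[[-0.007, -0.027, 0.017], 0.003]
[[-0.009, -0.032, 0.017], 0.003]
[[-0.012, -0.037, 0.017], 0.003]
[[-0.015, -0.042, 0.017], 0.003]
[[-0.019, -0.046, 0.018], 0.003]
```

>>> move_arm(targets=[[[0.001,-0.006,0.008],0.003,1],[[0,-0.011,0.017],0.003,1],[[-0.002,-0.017,0.017],0.003,1],[[-0.004,-0.022,0.017],0.003,1],[[-0.007,-0.027,0.017],0.003,1],[[-0.009,-0.032,0.017],0.003,1],[[-0.012,-0.037,0.017],0.003,1],[[-0.015,-0.042,0.017],0.003,1],[[-0.019,-0.046,0.018],0.003,1]])

```text
time_s: 8.93
position: [0.5291, -0.3407, 0.0757]
tcp_rot: [-3.128, 0.001, 3.141]
force: [-11.6, 9.1, 29.5]
opening: 0.0155
```

Run:
```python
from h import *
arc(.45,9,-.005)
```

```text
t 8.9333 pos [ 0.5291 -0.3407  0.0757] th 3.759 r 0.0337 F [-11.6   9.1  29.5] T [ 2.36  2.51 -0.01] op 0.0155 rot [-3.128e+00  1.000e-03  3.141e+00]
[[-0.002, -0.005, 0.008], -0.0]
[[-0.006, -0.009, 0.017], -0.0]
[[-0.01, -0.014, 0.017], -0.0]
[[-0.014, -0.017, 0.017], -0.0]
[[-0.018, -0.021, 0.017], -0.0]
[[-0.023, -0.025, 0.017], -0.0]
[[-0.027, -0.028, 0.017], -0.0]
[[-0.032, -0.031, 0.017], -0.0]
[[-0.037, -0.034, 0.017], -0.0]
```

>>> move_arm(targets=[[[-0.002,-0.005,0.005],0,1],[[-0.006,-0.009,0.005],0,1],[[-0.01,-0.014,0.005],0,1],[[-0.014,-0.017,0.005],0,1],[[-0.018,-0.021,0.005],0,1],[[-0.023,-0.025,0.005],0,1]])

```text
time_s: 9.43
position: [0.5359, -0.3485, 0.0756]
tcp_rot: [-3.128, 0.002, 3.141]
force: [-0.3, 0.2, -1.3]
opening: 0.0155
```

Run:
```python
from h import *
arc(.3,6,-.0015)
```

```text
t 9.4333 pos [ 0.5359 -0.3485  0.0756] th 4.066 r 0.0342 F [-0.3  0.2 -1.3] T [-0.03  0.15 -0.01] op 0.0155 rot [-3.128e+00  2.000e-03  3.141e+00]
[[-0.005, -0.003, 0.003], -0.001]
[[-0.01, -0.006, 0.005], -0.001]
[[-0.015, -0.009, 0.005], -0.001]
[[-0.02, -0.011, 0.005], -0.001]
[[-0.025, -0.014, 0.005], -0.001]
[[-0.03, -0.016, 0.005], -0.001]
```

>>> move_arm(targets=[[[0,0,0.01],0,1],[[0,0,0.01],0,1],[[0,0,0.01],0,1]])

```text
time_s: 9.68
position: [0.5349, -0.3475, 0.071]
tcp_rot: [-3.13, -0.001, 3.141]
force: [0.8, -0.5, -6.3]
opening: 0.0151
```

Run:
```python
from h import *
snap('scene','s6.png'); a=cv2.imread('pics/s6.png')[180:330,310:480]; cv2.imwrite('pics/s6c.png',cv2.resize(a,None,fx=4,fy=4,interpolation=cv2.INTER_CUBIC))
snap('wrist','w6.png')
arc(.3,6,-.0015)
```

```text
t 9.7833 pos [ 0.5349 -0.3475  0.071 ] th 4.024 r 0.0341 F [-0.3  0.1 -8.6] T [-0.1   0.03  0.  ] op 0.0157 rot [-3.130e+00 -1.000e-03  3.141e+00]
[[-0.005, -0.003, 0.003], -0.001]
[[-0.009, -0.007, 0.005], -0.001]
[[-0.014, -0.01, 0.005], -0.001]
[[-0.019, -0.012, 0.005], -0.001]
[[-0.024, -0.015, 0.005], -0.001]
[[-0.029, -0.017, 0.005], -0.001]
```

View pics/s6c.png

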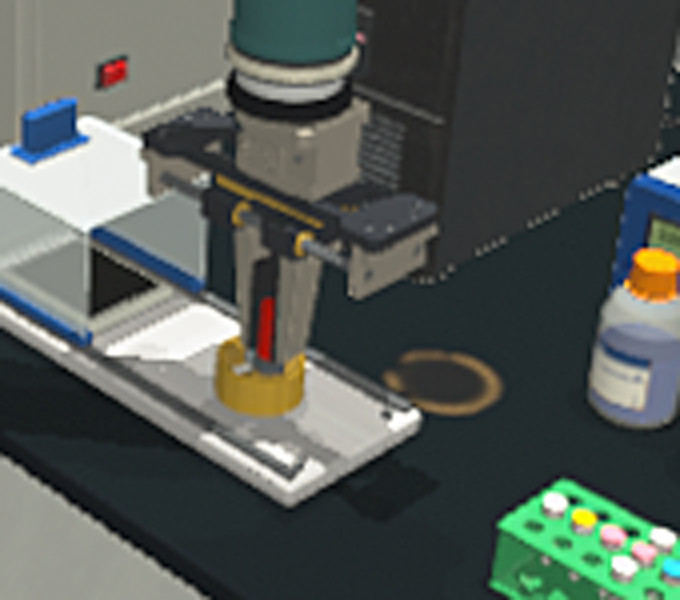

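View pics/w6.png

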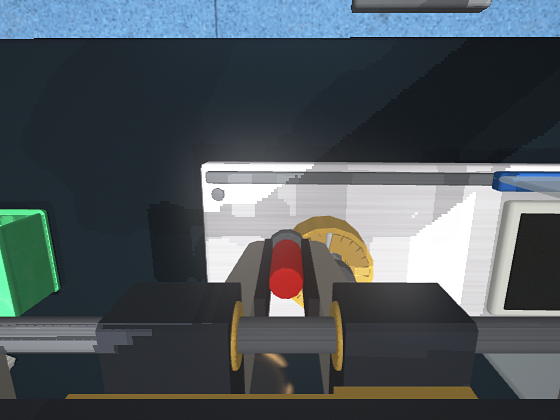

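>>> move_arm(targets=[[[0,0,0.005],0,1],[[0,0,0.01],0,1],[[0,0,0.013],0,1],[[0,0,0.013],0,1],[[0,0,0.013],0,1]])

```text
time_s: 10.2
position: [0.5349, -0.3476, 0.0684]
tcp_rot: [-3.131, -0.001, 3.141]
force: [-2.7, 1.1, 5.3]
opening: 0.0154
```

Run:
```python
from h import *
arc(.15,3,-.001)
```

```text
t 10.2 pos [ 0.5349 -0.3476  0.0684] th 4.027 r 0.0341 F [-2.7  1.1  5.3] T [ 0.33  0.63 -0.05] op 0.0154 rot [-3.131e+00 -1.000e-03  3.141e+00]
[[-0.005, -0.003, 0.002], -0.001]
[[-0.009, -0.006, 0.003], -0.001]
[[-0.014, -0.009, 0.003], -0.001]
```

>>> move_arm(targets=[[[-0.005,-0.003,0.003],0,1],[[-0.009,-0.006,0.006],0,1],[[-0.014,-0.009,0.006],0,1],[[-0.014,-0.009,0.006],0,1]])

```text
time_s: 10.53
position: [0.539, -0.3508, 0.0682]
tcp_rot: [-3.131, -0.0, 3.141]
force: [-4.1, 0.7, 9.0]
opening: 0.0154
```

Run:
```python
from h import *
snap('scene','s7.png'); a=cv2.imread('pics/s7.png')[240:300,340:420]; cv2.imwrite('pics/s7c.png',cv2.resize(a,None,fx=9,fy=9,interpolation=cv2.INTER_CUBIC))
arc(-.6,9,-.001)
```

```text
t 10.5833 pos [ 0.5391 -0.351   0.0683] th 4.184 r 0.0345 F [-3.8  1.5  8.9] T [ 0.46  0.99 -0.03] op 0.0152 rot [-3.131 -0.     3.141]
[[0.006, 0.005, 0.002], -0.002]
[[0.012, 0.01, 0.003], -0.002]
[[0.018, 0.015, 0.003], -0.002]
[[0.023, 0.02, 0.003], -0.002]
[[0.028, 0.025, 0.003], -0.002]
[[0.033, 0.031, 0.003], -0.002]
[[0.037, 0.037, 0.003], -0.002]
[[0.041, 0.044, 0.003], -0.002]
[[0.045, 0.051, 0.003], -0.002]
```

View pics/s7c.png

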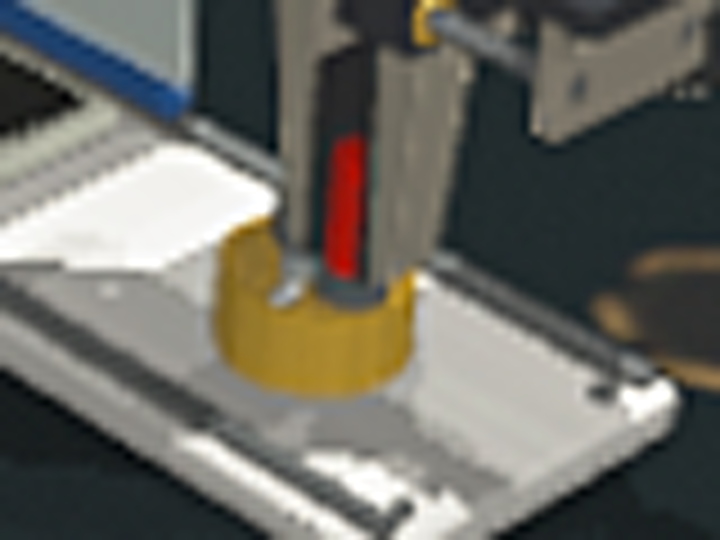

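>>> move_arm(targets=[[[-0.006,-0.003,0.004],0,1],[[-0.012,-0.005,0.006],0,1],[[-0.018,-0.007,0.006],0,1],[[-0.024,-0.009,0.006],0,1]])

```text
time_s: 10.92
position: [0.5454, -0.3541, 0.0683]
tcp_rot: [-3.132, -0.001, 3.14]
force: [-6.0, 1.5, 11.8]
opening: 0.0156
```

Run:
```python
from h import *
arc(-.6,9,-.001)
```

```text
t 10.9167 pos [ 0.5454 -0.3541  0.0683] th 4.387 r 0.0348 F [-6.   1.5 11.8] T [0.71 1.61 0.01] op 0.0156 rot [-3.132e+00 -1.000e-03  3.140e+00]
[[0.006, 0.005, 0.002], -0.003]
[[0.013, 0.008, 0.003], -0.003]
[[0.02, 0.012, 0.003], -0.003]
[[0.026, 0.016, 0.003], -0.003]
[[0.032, 0.02, 0.003], -0.003]
[[0.038, 0.025, 0.003], -0.003]
[[0.044, 0.03, 0.003], -0.003]
[[0.049, 0.036, 0.003], -0.003]
[[0.054, 0.042, 0.003], -0.003]
```

```bash
sed -i 's/^AX=.*/AX=np.array([.5572,-.3218])/; s/p\[2\]+dz\*min(1,i\/2)/p[2]+dz*min(1,i\/2)+(.008\/6.283*dth*i\/n if dth<0 else 0)/' h.py
python3 - <<'E'
from h import *
arc(-.7,10,-.0003)
E
```

```text
t 10.9167 pos [ 0.5454 -0.3541  0.0683] th 4.363 r 0.0344 F [-6.   1.5 11.8] T [0.71 1.61 0.01] op 0.0156 rot [-3.132e+00 -1.000e-03  3.140e+00]
[[0.007, 0.004, 0.001], -0.003]
[[0.014, 0.008, 0.002], -0.003]
[[0.021, 0.012, 0.002], -0.003]
[[0.027, 0.016, 0.002], -0.003]
[[0.034, 0.021, 0.002], -0.003]
[[0.04, 0.026, 0.003], -0.003]
[[0.045, 0.032, 0.003], -0.003]
[[0.05, 0.038, 0.003], -0.003]
[[0.055, 0.045, 0.003], -0.003]
[[0.059, 0.051, 0.004], -0.003]
```

>>> move_arm(targets=[[[0.007,0.004,0.001],-0.003,1],[[0.014,0.008,0.002],-0.003,1],[[0.021,0.012,0.002],-0.003,1],[[0.027,0.016,0.002],-0.003,1],[[0.034,0.021,0.002],-0.003,1],[[0.04,0.026,0.003],-0.003,1],[[0.045,0.032,0.003],-0.003,1],[[0.05,0.038,0.003],-0.003,1],[[0.055,0.045,0.003],-0.003,1],[[0.059,0.051,0.004],-0.003,1]])

```text
time_s: 11.75
position: [0.5282, -0.3401, 0.068]
tcp_rot: [-3.129, 0.001, 3.141]
force: [1.6, -4.5, 7.6]
opening: 0.0155
```

Run:
```python
from h import *
arc(-.7,10,-.0005)
```

```text
t 11.75 pos [ 0.5282 -0.3401  0.068 ] th 3.704 r 0.0342 F [ 1.6 -4.5  7.6] T [-0.89 -0.49 -0.01] op 0.0155 rot [-3.129e+00  1.000e-03  3.141e+00]
[[0.003, 0.007, 0.001], -0.001]
[[0.007, 0.014, 0.002], -0.001]
[[0.01, 0.022, 0.002], -0.001]
[[0.012, 0.029, 0.002], -0.001]
[[0.014, 0.037, 0.003], -0.001]
[[0.016, 0.045, 0.003], -0.001]
[[0.017, 0.053, 0.003], -0.001]
[[0.017, 0.061, 0.003], -0.001]
[[0.017, 0.069, 0.003], -0.001]
[[0.016, 0.076, 0.004], -0.001]
```

>>> move_arm(targets=[[[0.003,0.007,0.001],-0.001,1],[[0.007,0.014,0.002],-0.001,1],[[0.01,0.022,0.002],-0.001,1],[[0.012,0.029,0.002],-0.001,1],[[0.014,0.037,0.003],-0.001,1],[[0.016,0.045,0.003],-0.001,1],[[0.017,0.053,0.003],-0.001,1]])

```text
time_s: 12.33
position: [0.5233, -0.3249, 0.0674]
tcp_rot: [-3.128, 0.002, 3.141]
force: [0.7, -4.8, 5.1]
opening: 0.0153
```

Run:
```python
from h import *
arc(-.7,10,-.0005)
```

```text
t 12.3333 pos [ 0.5233 -0.3249  0.0674] th 3.233 r 0.034 F [ 0.7 -4.8  5.1] T [-0.91 -0.49 -0.04] op 0.0153 rot [-3.128e+00  2.000e-03  3.141e+00]
[[0.0, 0.008, 0.001], -0.001]
[[0.0, 0.016, 0.002], -0.001]
[[-0.0, 0.024, 0.002], -0.001]
[[-0.002, 0.032, 0.002], -0.001]
[[-0.003, 0.039, 0.003], -0.001]
[[-0.006, 0.047, 0.003], -0.001]
[[-0.009, 0.054, 0.003], -0.001]
[[-0.012, 0.062, 0.003], -0.001]
[[-0.016, 0.069, 0.003], -0.001]
[[-0.02, 0.075, 0.004], -0.001]
```

>>> move_arm(targets=[[[0,0.008,0.001],-0.001,1],[[0,0.016,0.002],-0.001,1],[[0,0.024,0.002],-0.001,1],[[-0.002,0.032,0.002],-0.001,1],[[-0.003,0.039,0.003],-0.001,1],[[-0.006,0.047,0.003],-0.001,1],[[-0.009,0.054,0.003],-0.001,1],[[-0.012,0.062,0.003],-0.001,1],[[-0.016,0.069,0.003],-0.001,1],[[-0.02,0.075,0.004],-0.001,1]])

```text
time_s: 13.17
position: [0.5287, -0.3035, 0.0664]
tcp_rot: [-3.126, 0.002, 3.141]
force: [-1.3, -4.9, 9.2]
opening: 0.0153
```

Run:
```python
from h import *
arc(-.84,12,-.0005)
```

```text
t 13.1667 pos [ 0.5287 -0.3035  0.0664] th 2.571 r 0.0338 F [-1.3 -4.9  9.2] T [-1.14  0.21  0.05] op 0.0153 rot [-3.126e+00  2.000e-03  3.141e+00]
[[-0.004, 0.007, 0.001], -0.001]
[[-0.009, 0.013, 0.002], -0.001]
[[-0.014, 0.019, 0.002], -0.001]
[[-0.02, 0.024, 0.003], -0.001]
[[-0.026, 0.029, 0.003], -0.001]
[[-0.033, 0.034, 0.003], -0.001]
[[-0.04, 0.038, 0.003], -0.001]
[[-0.047, 0.042, 0.003], -0.001]
[[-0.054, 0.045, 0.004], -0.001]
[[-0.061, 0.047, 0.004], -0.001]
[[-0.069, 0.05, 0.004], -0.001]
[[-0.077, 0.051, 0.005], -0.001]
```

>>> move_arm(targets=[[[-0.004,0.007,0.001],-0.001,1],[[-0.009,0.013,0.002],-0.001,1],[[-0.014,0.019,0.002],-0.001,1],[[-0.02,0.024,0.003],-0.001,1],[[-0.026,0.029,0.003],-0.001,1],[[-0.033,0.034,0.003],-0.001,1],[[-0.04,0.038,0.003],-0.001,1],[[-0.047,0.042,0.003],-0.001,1],[[-0.054,0.045,0.004],-0.001,1],[[-0.061,0.047,0.004],-0.001,1],[[-0.069,0.05,0.004],-0.001,1],[[-0.077,0.051,0.005],-0.001,1]])

```text
time_s: 14.17
position: [0.5492, -0.289, 0.0652]
tcp_rot: [-3.127, -0.002, 3.14]
force: [-6.0, -1.3, 14.9]
opening: 0.0152
```

Run:
```python
from h import *
arc(-.84,12,-.0003)
```

```text
t 14.1667 pos [ 0.5492 -0.289   0.0652] th 1.81 r 0.0338 F [-6.  -1.3 14.9] T [-0.49  1.4  -0.05] op 0.0152 rot [-3.127e+00 -2.000e-03  3.140e+00]
[[-0.008, 0.002, 0.001], -0.003]
[[-0.015, 0.004, 0.002], -0.003]
[[-0.023, 0.004, 0.002], -0.003]
[[-0.031, 0.004, 0.002], -0.003]
[[-0.039, 0.003, 0.002], -0.003]
[[-0.047, 0.002, 0.003], -0.003]
[[-0.055, 0.001, 0.003], -0.003]
[[-0.062, -0.002, 0.003], -0.003]
[[-0.07, -0.004, 0.004], -0.003]
[[-0.077, -0.008, 0.004], -0.003]
[[-0.084, -0.011, 0.004], -0.003]
[[-0.091, -0.016, 0.005], -0.003]
```

>>> move_arm(targets=[[[-0.008,0.002,0],-0.003,1],[[-0.015,0.004,0.001],-0.003,1],[[-0.023,0.004,0.001],-0.003,1],[[-0.031,0.004,0.001],-0.003,1],[[-0.039,0.003,0.002],-0.003,1],[[-0.047,0.002,0.002],-0.003,1],[[-0.055,0.001,0.002],-0.003,1],[[-0.062,-0.002,0.003],-0.003,1],[[-0.07,-0.004,0.003],-0.003,1],[[-0.077,-0.008,0.003],-0.003,1],[[-0.084,-0.011,0.004],-0.003,1],[[-0.091,-0.016,0.004],-0.003,1]])

```text
time_s: 15.17
position: [0.5737, -0.2919, 0.0641]
tcp_rot: [-3.132, -0.008, -3.141]
force: [-6.7, 3.2, 15.2]
opening: 0.0152
```

Run:
```python
from h import *
arc(-.84,12,-.0002)
```

```text
t 15.1667 pos [ 0.5737 -0.2919  0.0641] th 1.065 r 0.0341 F [-6.7  3.2 15.2] T [ 0.58  1.52 -0.05] op 0.0152 rot [-3.132 -0.008 -3.141]
[[-0.007, -0.004, 0.001], 0.0]
[[-0.013, -0.009, 0.001], 0.0]
[[-0.019, -0.014, 0.002], 0.0]
[[-0.025, -0.019, 0.002], 0.0]
[[-0.03, -0.025, 0.002], 0.0]
[[-0.035, -0.031, 0.002], 0.0]
[[-0.04, -0.038, 0.003], 0.0]
[[-0.044, -0.045, 0.003], 0.0]
[[-0.048, -0.052, 0.003], 0.0]
[[-0.051, -0.059, 0.004], 0.0]
[[-0.053, -0.067, 0.004], 0.0]
[[-0.055, -0.074, 0.004], 0.0]
```

>>> move_arm(targets=[[[-0.007,-0.004,0],0,1],[[-0.013,-0.009,0],0,1],[[-0.019,-0.014,0.001],0,1],[[-0.025,-0.019,0.001],0,1],[[-0.03,-0.025,0.001],0,1],[[-0.035,-0.031,0.002],0,1],[[-0.04,-0.038,0.002],0,1],[[-0.044,-0.045,0.002],0,1],[[-0.048,-0.052,0.003],0,1],[[-0.051,-0.059,0.003],0,1],[[-0.053,-0.067,0.003],0,1],[[-0.055,-0.074,0.004],0,1]])

```text
time_s: 16.17
position: [0.5897, -0.3104, 0.0632]
tcp_rot: [-3.138, -0.011, -3.14]
force: [-2.4, 6.6, 12.5]
opening: 0.0154
```

Run:
```python
from h import *
arc(-.84,12,-.0002)
```

```text
t 16.1667 pos [ 0.5897 -0.3104  0.0632] th 0.338 r 0.0345 F [-2.4  6.6 12.5] T [ 1.22  0.48 -0.03] op 0.0154 rot [-3.138 -0.011 -3.14 ]
[[-0.001, -0.008, 0.001], 0.004]
[[-0.003, -0.016, 0.001], 0.004]
[[-0.004, -0.024, 0.002], 0.004]
[[-0.005, -0.032, 0.002], 0.004]
[[-0.005, -0.039, 0.002], 0.004]
[[-0.004, -0.047, 0.003], 0.004]
[[-0.004, -0.055, 0.003], 0.004]
[[-0.002, -0.063, 0.003], 0.004]
[[-0.0, -0.071, 0.004], 0.004]
[[0.003, -0.078, 0.004], 0.004]
[[0.006, -0.086, 0.004], 0.004]
[[0.009, -0.093, 0.005], 0.004]
```

>>> move_arm(targets=[[[-0.001,-0.008,0],0.004,1],[[-0.003,-0.016,0.001],0.004,1],[[-0.004,-0.024,0.001],0.004,1],[[-0.005,-0.032,0.001],0.004,1],[[-0.005,-0.039,0.002],0.004,1],[[-0.004,-0.047,0.002],0.004,1],[[-0.004,-0.055,0.002],0.004,1],[[-0.002,-0.063,0.003],0.004,1],[[0,-0.071,0.003],0.004,1],[[0.003,-0.078,0.003],0.004,1],[[0.006,-0.086,0.004],0.004,1],[[0.009,-0.093,0.004],0.004,1]])

```text
time_s: 17.17
position: [0.5893, -0.3343, 0.0626]
tcp_rot: [3.14, -0.008, -3.139]
force: [4.2, 4.2, 7.4]
opening: 0.0152
```

Run:
```python
from h import *
arc(-.84,12,-.0002)
```

```text
t 17.1667 pos [ 0.5893 -0.3343  0.0626] th 5.912 r 0.0345 F [4.2 4.2 7.4] T [ 0.72 -1.01 -0.02] op 0.0152 rot [ 3.14  -0.008 -3.139]
[[0.005, -0.007, 0.001], 0.005]
[[0.008, -0.014, 0.001], 0.005]
[[0.012, -0.021, 0.002], 0.005]
[[0.017, -0.027, 0.002], 0.005]
[[0.022, -0.033, 0.002], 0.005]
[[0.027, -0.039, 0.003], 0.005]
[[0.033, -0.044, 0.003], 0.005]
[[0.04, -0.049, 0.003], 0.005]
[[0.046, -0.054, 0.004], 0.005]
[[0.053, -0.058, 0.004], 0.005]
[[0.06, -0.061, 0.004], 0.005]
[[0.067, -0.064, 0.005], 0.005]
```

>>> move_arm(targets=[[[0.005,-0.007,0.001],0.005,1],[[0.008,-0.014,0.001],0.005,1],[[0.012,-0.021,0.002],0.005,1],[[0.017,-0.027,0.002],0.005,1],[[0.022,-0.033,0.002],0.005,1],[[0.027,-0.039,0.003],0.005,1],[[0.033,-0.044,0.003],0.005,1],[[0.04,-0.049,0.003],0.005,1],[[0.046,-0.054,0.004],0.005,1],[[0.053,-0.058,0.004],0.005,1],[[0.06,-0.061,0.004],0.005,1],[[0.067,-0.064,0.005],0.005,1]])

```text
time_s: 18.17
position: [0.5714, -0.3532, 0.0618]
tcp_rot: [3.141, -0.005, -3.141]
force: [4.7, -1.6, 3.9]
opening: 0.0149
```

Run:
```python
from h import *
arc(-.84,12,-.0003)
```

```text
t 18.1667 pos [ 0.5714 -0.3532  0.0618] th 5.136 r 0.0345 F [ 4.7 -1.6  3.9] T [-0.72 -1.29  0.  ] op 0.0149 rot [ 3.141 -0.005 -3.141]
[[0.008, -0.002, 0.001], 0.002]
[[0.016, -0.004, 0.002], 0.002]
[[0.023, -0.006, 0.002], 0.002]
[[0.031, -0.007, 0.002], 0.002]
[[0.039, -0.008, 0.003], 0.002]
[[0.047, -0.009, 0.003], 0.002]
[[0.055, -0.008, 0.003], 0.002]
[[0.063, -0.007, 0.004], 0.002]
[[0.07, -0.006, 0.004], 0.002]
[[0.078, -0.004, 0.004], 0.002]
[[0.086, -0.002, 0.005], 0.002]
[[0.093, 0.001, 0.005], 0.002]
```

>>> move_arm(targets=[[[0.008,-0.002,0.001],0.002,1],[[0.016,-0.004,0.002],0.002,1],[[0.023,-0.006,0.002],0.002,1],[[0.031,-0.007,0.002],0.002,1],[[0.039,-0.008,0.003],0.002,1],[[0.047,-0.009,0.003],0.002,1],[[0.055,-0.008,0.003],0.002,1],[[0.063,-0.007,0.004],0.002,1],[[0.07,-0.006,0.004],0.002,1],[[0.078,-0.004,0.004],0.002,1],[[0.086,-0.002,0.005],0.002,1],[[0.093,0.001,0.005],0.002,1]])

```text
time_s: 19.17
position: [0.5438, -0.3534, 0.0607]
tcp_rot: [-3.141, -0.003, 3.142]
force: [2.8, -4.0, 4.8]
opening: 0.0155
```

Run:
```python
from h import *
arc(-.5,8,-.0003)
```

```text
t 19.1667 pos [ 0.5438 -0.3534  0.0607] th 4.312 r 0.0344 F [ 2.8 -4.   4.8] T [-0.99 -0.65  0.04] op 0.0155 rot [-3.141e+00 -3.000e-03  3.142e+00]
[[0.006, 0.004, 0.001], -0.0]
[[0.012, 0.007, 0.002], -0.0]
[[0.018, 0.011, 0.002], -0.0]
[[0.024, 0.015, 0.002], -0.0]
[[0.029, 0.02, 0.002], -0.0]
[[0.035, 0.025, 0.003], -0.0]
[[0.04, 0.03, 0.003], -0.0]
[[0.044, 0.035, 0.003], -0.0]
```

>>> move_arm(targets=[[[0.006,0.004,0.001],0,1],[[0.012,0.007,0.002],0,1],[[0.018,0.011,0.002],0,1],[[0.024,0.015,0.002],0,1],[[0.029,0.02,0.002],0,1],[[0.033,0.023,0.002],0,1],[[0.033,0.023,0.002],0,1],[[0.033,0.023,0.002],0,1],[[0.033,0.023,0.002],0,1],[[0.033,0.023,0.002],0,1]])

```text
time_s: 20.0
position: [0.533, -0.346, 0.0601]
tcp_rot: [3.141, -0.005, 3.142]
force: [0.9, -2.4, 6.1]
opening: 0.0152
```

Run:
```python
from h import *
arc(-.1,1,0)
s=read_state();print(s['dq'])
for c in('scene','wrist','top'): snap(c,c[0]+'9.png')
a=cv2.imread('pics/s9.png')[180:330,310:480]; cv2.imwrite('pics/s9c.png',cv2.resize(a,None,fx=4,fy=4,interpolation=cv2.INTER_CUBIC))
arc(-.1,1,0)
```

```text
t 20.0 pos [ 0.533  -0.346   0.0601] th 3.928 r 0.0342 F [ 0.9 -2.4  6.1] T [-0.63 -0.12 -0.02] op 0.0152 rot [ 3.141 -0.005  3.142]
[[0.007, 0.009, 0.0], -0.0]
[ 0.00094008 -0.00046097 -0.00020677  0.00051584 -0.00019259  0.00064478
 -0.00148559]
t 20.15 pos [ 0.533  -0.346   0.0601] th 3.927 r 0.0342 F [-0.2 -2.6  7.1] T [-0.55 -0.13 -0.06] op 0.0153 rot [ 3.141 -0.005  3.142]
[[0.007, 0.009, 0.0], -0.0]
```

View pics/s9c.png

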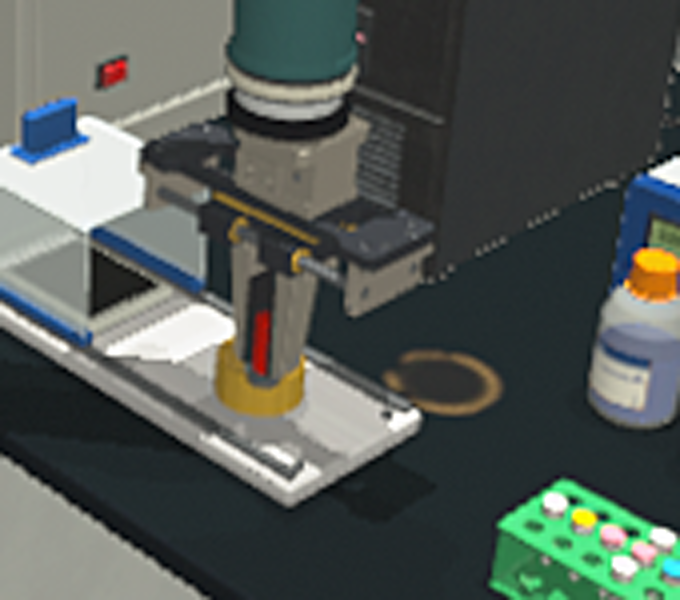

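View pics/t9.png

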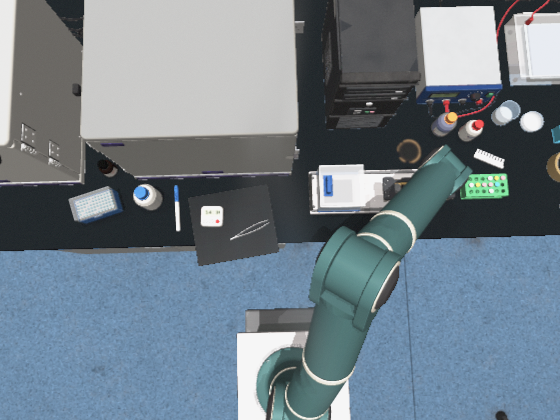

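Run:
```python
from cell import *
print(job_done())
```

```text
the job is handed in; nothing more can be done
None
```

I opened the hood to its stop, turned the screw backward until it dropped, then forward about one full turn, and handed in at about 20 s still gripping the knob.

- **Hood:** I pushed it by its blue tab until the push rose to about 24 N with no further movement. It still shows open in the last pictures.
- **Drop:** The screw dropped after about 0.4 to 0.7 rad of backward turning. During the drop the force reading turned negative as the screw's weight and spring hung on the grip. The tool then went down about 7.4 mm and came to rest on a firm support. I did not reach the solid wall in the further 0.35 rad I turned backward. That the screw was in the thread is confirmed only by the drop and by the steady descent afterwards.
- **Forward turn:** The tool went down about 1.25 mm per rad, which matches the 8 mm pitch. It ended at 60.1 mm, 15.6 mm below where it pressed before the drop and 8.2 mm below its resting height after it. That puts the depth at about 16 mm, judged from tool height because the joint values cannot be read.
- **Last check:** The arm was at rest, the opening was 15 mm on the 16 mm knob, and the tool was pressing down with about 7 N. In the last overhead picture the bottle, timer and marker appear where they were at the start; I did not measure them.

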